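Clamp the brass sample rod in the V-block of the saw fixture

ROBOT

A 6-joint arm with a two-finger parallel gripper is mounted at the origin on the work surface. World frame = base frame: x ahead of the robot, y to its left, z up, the work surface at z = 0. Lengths are in m, angles in rad, forces in N, time in s.
With the tool pointing down it reaches from about 0.35 to 0.775 m from the base axis. Payload 5.5 kg.
Tool frame: the origin (TCP) lies at the very end of the fingers, on their centre line; the grasp point (between the pads) lies 19 mm behind it; z points along the fingers, y is the line along which they close (so a half turn about z gives the same grasp; the last joint's range is limited). The gripper opens to 85 mm and grips with 20 to 120 N. Pads are 22 mm wide; open, the fingers measure 114 mm over their backs; the gripper's body (76 mm by 85 mm) begins 54 mm behind the grasp point. The pads swing forward as they close: fully open they stand 13 mm farther back than shut.
Start: joints at [1.117, 0.313, 0.046, 1.304, 0, 1.431], TCP at [0.178, 0.547, 0.231] pointing down, gripper open.
Joint ranges: [-2.76, 2.76], [-0.86, 1.69], [-1.03, 1.26], [-2.2, 2.34], [-1.47, 1.5], [-3.14, 3.14]. Speed limits (rad/s): [2.57, 2.57, 3.14, 3.14, 3.14, 3.14].

INTERFACE

Orientations are given as a unit quaternion [w, x, y, z].
In Python, from workcell import env, cams, ticket, spotter gives the robot as it stands.
- The arm moves only by the tool jog_arm, never from a script. Its argument "increments" is a list that holds one entry, the list of rows, each a list of 7 numbers: the shift along the tool's x, y, z in units of 0.25 m (1.0 is 0.25 m), then the turn, a rotation vector about the tool's x, y, z in units of 180 degrees (1.0 is 180 degrees), then the closure in counts, from 0 (fully open) to 255 (shut). A call has 1 to 20 rows; each row shifts and turns the commanded pose from where the row before left it, along the tool's axes as they then stand; what a row does not reach is not made up. A row lasts 1/10 s, in which the tool goes at most 50 mm and 8.59 degrees, less where a joint would pass 70% of its speed; a pose out of reach is approached as far as the arm can. A call with a number of a shift or a turn outside -1 to 1 is refused whole. A call with a gripper value outside its range is refused whole. The fingers move at their own pace and stop on an object; "force" is the grip in N (left out, the last holds). Time passes only in rows, so rows that do not move let the fingers close. It gives the time, the measured TCP pose, the force, the opening and the grip force at its end, in the units of the state.
- env.get_state(): the state, without advancing time (a new reading comes with each control period).
- cams.read_camera(name): name is "scene" or "top" or "wrist"; returns a dict with "pixels" (480x640x3 uint8, red, green, blue), "fx", "fy", "cx", "cy" (pixels), "xyz" and "attitude" of the camera in the world; the wrist camera has in their place "mount" (4x4, takes a point from camera to tool coordinates, whose origin is the TCP and whose axes are the flange's). Camera axes: x right, y down, z forward; pixel columns grow to the right and rows downward; lengths in m; the calibration is good to about 2 mm. A picture is of the moment at which its call begins: read the wrist's pose just before it. There is no depth.
- ticket.hand_in(): hands the job in; it is judged then, once.
Trained networks look in the newest picture that a camera, given by its name, has taken for a name from the list of things; names that differ only in an ending like _2 or _b are one class to them, and where a whole thing is asked for, a point or a joint stands for the part that bears it (a point fixed in the world has none). Each returns a list of dicts, best first, with "conf" (0 to 1); they miss things now and then, are a little off and sometimes report something else, mostly with a low value. They report only what shows in the picture. A call takes as long as a camera call. They do not tell look-alikes from the thing itself.
- spotter.find_in(target, camera): "uv" ([column, row] in pixels, amid what is visible of it).
- spotter.cut_out(target, camera): "region" (480x640 bool, what is visible of it) and "uv" ([column, row] in pixels, amid what is visible of it).
- spotter.landmark_of(target, camera): "uv" ([column, row] in pixels: a listed point, or the origin of a listed thing).
The state is a dict: "clock": time; "joint_pos": joint angles; "qvel": joint speeds; "tau": joint torques, N m; "tcp_pos": TCP position; "orientation": TCP orientation; "wrist_force": force on the tool from outside, world axes, zero at the start; "ft_torque": the same for the moment, N m; "finger_gap": finger opening in m; "grip_force": force on a finger pad.
Only numpy, scipy, OpenCV 4.12 (cv2) and the standard library are available. Lean on these libraries where they do the work, as an engineer would, in place of code of your own. Each camera call takes 0.05 s, during which the arm holds its last target. There are 200 camera calls.

TASK

In the metallography lab, get the brass sample ready for the saw: take the brass rod from the rack and lay it lengthwise in the V-block fixture, roughly centred and bedded down in both V saddles, without letting it drop. Then swing the strap with the red knob over the rod until it lies square across it, and let go.

Things in the scene. Friction and masses are not known exactly. Their poses are not given: they have to be found in the camera images.
- brass_rod: Brass (yellow metal) rod, 22 mm diameter, 150 mm long, 0.5 kg. Origin at its middle; its y axis runs along it. It lies level, axis 36 mm above the bench, in one of 3 lanes (75 mm apart) of a white rack with blue V rests, beside a steel and a black rod of the same size. The rests hold it only near its ends (44 to 60 mm from the rack's middle); between them 28 mm are free under its axis.
- v_seat (a point): Where the rod's middle belongs, its axis along this frame's y (z up), 48 mm above the bench, in the fixed aluminium V fixture on a dark 150 x 130 mm base. Two V saddles 26 mm long, centred at y = +43 and -43 mm; V 40 mm wide at its top, 4 mm above this point. Finger room between them (60 mm) down to the base, 38 mm below. Strap pillar, 24 mm diameter, at x = +45, y = -43 mm.
- strap (a joint): Turn of the steel strap about its pillar, rad. 0: shut against a stop, pointing along v_seat's -x, square across the rod over the saddle at y = -43 mm. Grows counter-clockwise seen from above; at 1.57 it points along -y. Starts at 1.2 to 1.9 (limit 2.2), stays where left, needs about 1 N at the knob. 20 mm wide, 8 mm thick, underside 14 mm above v_seat: 3 mm over a seated rod.
- strap_knob (a point): Point on the axis of the red upright knob at the strap's free end, 85 mm from the pillar's axis. The knob is a cylinder 18 mm in diameter standing 40 mm up from the strap's top, fixed to the strap; this point lies 22 mm above the strap's top, 18 mm below the knob's top and 92 mm above the bench (44 mm above v_seat).
Things that resemble listed ones, but are neither listed nor needed, are in the scene too. Of the things that look like the brass_rod, the middle-sized one is meant. Leave any pink look-alike of the part that bears v_seat alone.

How it is judged:
On the way, in this order (a step that is already met when the one before it is completed fails the run):
1. the brass rod lies in both V saddles, with the strap still open (x of brass_rod in the frame of v_seat between -0.01 and 0.01 m and y of brass_rod in the frame of v_seat between -0.02 and 0.02 m and z of brass_rod in the frame of v_seat between -0.006 and 0.006 m and angle between the y axis of brass_rod and the y axis of v_seat, either way round below 0.17 rad and value of joint strap above 0.6 rad), for 0.2 s.
2. the strap is swung over the rod (value of joint strap below 0.17 rad), for 0.2 s.
At the end, for the whole second after the job is handed in: The brass rod rests in both V saddles, its middle within 20 mm lengthwise, 10 mm sideways and 6 mm in height of v_seat and its axis within 0.17 rad of v_seat's y; the strap is shut to within 0.17 rad (joint below 0.17); the rod is at rest and everything is released (x of brass_rod in the frame of v_seat between -0.01 and 0.01 m and y of brass_rod in the frame of v_seat between -0.02 and 0.02 m and z of brass_rod in the frame of v_seat between -0.006 and 0.006 m and angle between the y axis of brass_rod and the y axis of v_seat, either way round below 0.17 rad and value of joint strap below 0.17 rad and linear speed of brass_rod below 0.02 m/s); the robot touches nothing.
It fails at once if the brass rod is let go more than 35 mm above its seat in the V-block (horizontal distance between brass_rod and v_seat below 0.08 m and z of brass_rod in the frame of v_seat above 0.035 m and contact force between brass_rod and anything else below 0.02 N).
It also fails if it takes over 50 s, if anything falls off the work surface, if the arm or the gripper's body presses on something with over 40 N, if the wrist force passes 120 N, or if a joint passes its speed limit or range.

## Working session

There is one attempt and no reset: what is moved stays moved. The work goes in short steps, Python scripts to look and compute and a tool call to move; the robot and the scene stay as the last step left them, time stands still between calls to the robot, and variables do not carry over. Pictures are saved under pics/ and viewed, at most 10 in all, crops included, and the job is handed in when it is done.

Besides the shell and the picture viewer there is one more tool, called after "Emit:" by a JSON object that holds its "name" and its "arguments", one argument or row to a line. jog_arm: Moves the arm, as the interface text tells. Shifts and turns lie within -1 to 1; 1 stands for 0.25 m of shift or 180 degrees of turn. Its arguments: {"type":"object","properties":{"increments":{"type":"array"},"force":{"type":"number"}},"required":["increments"]}

```bash
mkdir -p pics; cat > h.py <<'E'
import numpy as np, cv2
from scipy.spatial.transform import Rotation as R
from workcell import env, cams, ticket, spotter
def rot(a):
    a=np.array(a,float)
    return a if a.shape==(3,3) else R.from_quat(a[[1,2,3,0]]).as_matrix()
def pose(name):
    s=env.get_state(); c=cams.read_camera(name)
    if name=='wrist':
        T=np.eye(4); T[:3,:3]=rot(s['orientation']); T[:3,3]=s['tcp_pos']; T=T@np.array(c['mount'])
        return c,T[:3,:3],T[:3,3]
    return c,rot(c['attitude']),np.array(c['xyz'])
def ray(P,uv,z):
    c,Rm,t=P
    d=Rm@np.array([(uv[0]-c['cx'])/c['fx'],(uv[1]-c['cy'])/c['fy'],1])
    return t+d*(z-t[2])/d[2]
def save(P,n): cv2.imwrite('pics/'+n,P[0]['pixels'][:,:,::-1])
E
python3 - <<'E'
from h import *
print(env.get_state())
for n in ['top','scene']:
    P=pose(n); save(P,n+'.png'); print(n,P[1],P[2],P[0]['fx'])
    for t,z in [('brass_rod',.036),('v_seat',.048),('strap_knob',.092)]:
        for r in spotter.landmark_of(t,n): print(t,np.round(r['uv']),round(r['conf'],2),np.round(ray(P,r['uv'],z),3))
E
```

```text
{'clock': 0.0, 'joint_pos': array([ 1.11740082e+00,  3.13991441e-01,  4.50019669e-02,  1.30360760e+00,
       -4.02478820e-05,  1.43120033e+00]), 'qvel': array([-0.00095656,  0.00134811,  0.00032642, -0.00088641, -0.00078587,
        0.00104195]), 'tau': array([ 9.59359350e-04, -4.80628717e+01,  2.98533046e+01,  1.92941894e-02,
       -2.71484387e-04, -4.83067112e-06]), 'tcp_pos': array([0.17728335, 0.54645717, 0.23042337]), 'orientation': array([-2.43817418e-04,  1.56256722e-01,  9.87716065e-01, -8.66968186e-04]), 'wrist_force': array([-0.87974434, -0.15519652,  0.48542848]), 'ft_torque': array([0.01446211, 0.00085455, 0.00143912]), 'grip_force': 0.0, 'finger_gap': 0.08554248321295066}
top [[ 0.02039083 -0.98940826  0.14372024]
 [-0.99939159 -0.02423938 -0.02507804]
 [ 0.02829611 -0.14312144 -0.98930055]] [0.27897574 0.07371469 1.13237831] 483.0311054029703
brass_rod [224. 200.] 0.91 [0.518 0.269 0.036]
brass_rod [176. 314.] 0.87 [0.257 0.364 0.036]
brass_rod [310. 187.] 0.54 [0.555 0.072 0.036]
v_seat [395. 208.] 0.92 [ 0.506 -0.123  0.048]
v_seat [450. 316.] 0.79 [ 0.264 -0.248  0.048]
strap_knob [459. 204.] 0.89 [ 0.511 -0.26   0.092]
strap_knob [393. 210.] 0.46 [ 0.492 -0.111  0.092]
scene [[-0.66080763  0.57912221 -0.47744188]
 [ 0.75042498  0.52163941 -0.40589984]
 [ 0.01398689 -0.62650602 -0.77929107]] [0.86819224 0.44800696 0.80458832] 505.38855720591164
brass_rod [273. 314.] 0.78 [0.568 0.088 0.036]
brass_rod [371. 363.] 0.77 [0.526 0.273 0.036]
brass_rod [502. 297.] 0.72 [0.264 0.373 0.036]
v_seat [265. 146.] 0.64 [ 0.267 -0.232  0.048]
v_seat [219. 225.] 0.6 [ 0.498 -0.13   0.048]
strap_knob [274. 110.] 0.67 [ 0.2   -0.266  0.092]
```

View pics/top.png

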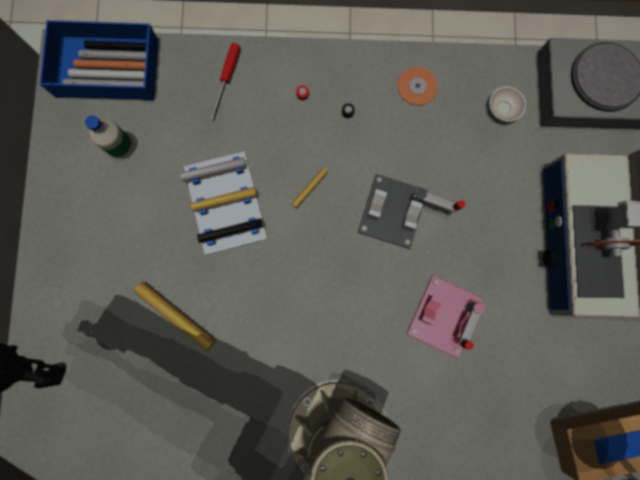

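View pics/scene.png

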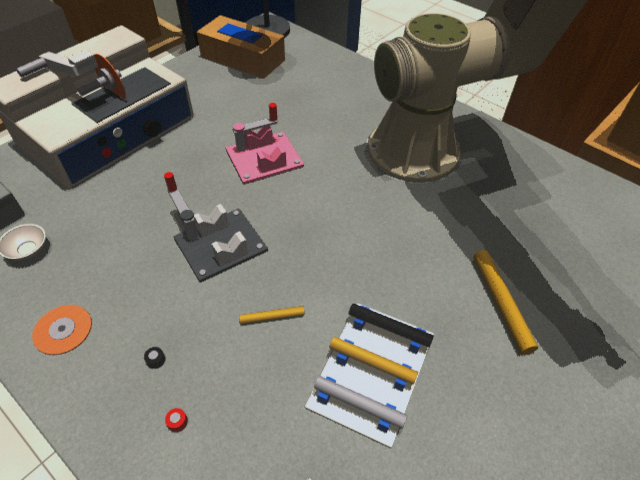

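Top view: the rack's middle lane holds the right brass rod at (224,200). The dark fixture is at (395,208), with its strap open to the knob at (459,204). The pink fixture and the loose thin and fat rods are decoys.

```bash
cat >> h.py <<'E'
def axis(P,region,z):
    ys,xs=np.nonzero(region); pts=np.stack([xs,ys],1).astype(np.float32)
    (c,sz,a)=cv2.minAreaRect(pts); b=cv2.boxPoints((c,sz,a))
    if np.linalg.norm(b[0]-b[1])<np.linalg.norm(b[1]-b[2]): b=np.roll(b,-1,0)
    e1=(b[0]+b[3])/2; e2=(b[1]+b[2])/2
    p,q=ray(P,e1,z),ray(P,e2,z)
    d=q-p; 
    if d[1]<0: d=-d
    return (p+q)/2, np.degrees(np.arctan2(d[1],d[0])), np.linalg.norm(d)
E
python3 - <<'E'
from h import *
P=pose('top')
for r in spotter.cut_out('brass_rod','top'): print(r['uv'],r['conf'],axis(P,r['region'],.036+.005))
img=P[0]['pixels']; hsv=cv2.cvtColor(img,cv2.COLOR_RGB2HSV)
m=(img.max(2)<75); w=np.zeros_like(m); w[160:260,345:440]=1
m=cv2.morphologyEx((m&w).astype(np.uint8),cv2.MORPH_OPEN,np.ones((3,3)))
n,l,st,_=cv2.connectedComponentsWithStats(m); k=1+st[1:,4].argmax()
print(st[k]); ys,xs=np.nonzero(l==k); b=cv2.boxPoints(cv2.minAreaRect(np.stack([xs,ys],1).astype(np.float32)))
print(b); W=[ray(P,x,.01)[:2] for x in b]; print(np.round(W,3),np.mean(W,0))
for i in range(4):
    d=W[(i+1)%4]-W[i]; print(np.linalg.norm(d),np.degrees(np.arctan2(d[1],d[0])))
E
```

```text
[308.8, 189.6] 0.8 (array([0.55235209, 0.0732537 , 0.041     ]), np.float64(140.41030419535213), np.float64(0.11689306425623017))
[175.8, 316.9] 0.78 (array([0.25345913, 0.36658526, 0.041     ]), np.float64(53.40321930629701), np.float64(0.21382305118378628))
[222.0, 193.5] 0.71 (array([0.52142557, 0.27049686, 0.041     ]), np.float64(106.02464337460235), np.float64(0.1490692677619238))
[ 362  178   78   69 2439]
[[356.92886 232.22775]
 [375.13168 173.97864]
 [443.57297 195.36655]
 [425.37015 253.61566]]
[[ 0.455 -0.041]
 [ 0.597 -0.083]
 [ 0.549 -0.248]
 [ 0.408 -0.203]] [ 0.50222642 -0.14365537]
0.14881737051315003 -16.580745106030715
0.17162461976973917 -106.28282907193707
0.14851745352747392 162.19132366754783
0.16844406470947673 73.83641555240013
```

Emit:
{"name": "jog_arm", "arguments": {
  "increments": [
    [[0,0,0,0,0,0.0444,0],[0,0,0,0,0,0.0444,0],[0,0,0,0,0,0.0444,0],[0,0,0,0,0,0.0444,0],[0,0,0,0,0,0.0444,0],[0,0,0,0,0,0.0444,0],[0,0,0,0,0,0.0444,0],[-0.12,0.0845,0,0,0,0,0],[-0.12,0.0845,0,0,0,0,0],[-0.12,0.0845,0,0,0,0,0],[-0.12,0.0845,0,0,0,0,0],[-0.12,0.0845,0,0,0,0,0],[-0.12,0.0845,0,0,0,0,0],[-0.12,0.0845,0,0,0,0,0],[-0.12,0.0845,0,0,0,0,0],[-0.12,0.0845,0,0,0,0,0],[-0.12,0.0845,0,0,0,0,0],[-0.12,0.0845,0,0,0,0,0],[-0.12,0.0845,0,0,0,0,0],[0,0,0,0,0,0,0]]
  ]
}}

```text
clock: 2.5
tcp_pos: [0.5242, 0.2684, 0.2309]
orientation: [0.001, 0.603, 0.798, 0.0]
wrist_force: [0.4, 0.5, 0.2]
finger_gap: 0.0853
grip_force: 0.0
```

```bash
cat >> h.py <<'E'
def go(xy,phi=None,z=None):
    "needed tool-frame shift (units) at present heading, and turn (units)"
    s=env.get_state(); M=rot(s['orientation']); h=np.degrees(np.arctan2(M[1,0],M[0,0]))
    d=np.array([xy[0],xy[1],s['tcp_pos'][2] if z is None else z])-s['tcp_pos']
    print('clock',s['clock'],'tcp',np.round(s['tcp_pos'],4),'heading',round(h,2),'tilt',np.round(M[2],3),'gap',s['finger_gap'])
    if phi is not None:
        print('turn units',round((h-phi)/180,4)); 
        c,q=np.cos(np.radians(phi)),np.sin(np.radians(phi)); M=np.array([[c,q,0],[q,-c,0],[0,0,-1]])
    print('shift units (after turn)',np.round(M.T@d/.25,4))
E
python3 - <<'E'
from h import *
P=pose('wrist'); save(P,'w1.png'); print(P[0]['mount'],P[0]['fx'])
for r in spotter.landmark_of('brass_rod','wrist'): print(np.round(r['uv']),r['conf'],ray(P,r['uv'],.036))
for r in spotter.cut_out('brass_rod','wrist'):
    a=axis(P,r['region'],.041); print(r['uv'],r['conf'],a); go(a[0][:2],a[1],.010)
E
```

```text
[[ 7.40657934e-04 -9.51615973e-01 -3.07288936e-01  7.81700403e-02]
 [ 9.99999725e-01  6.96296704e-04  2.53997639e-04  1.83761289e-05]
 [-2.77439372e-05 -3.07289040e-01  9.51616228e-01 -1.41959695e-01]
 [ 0.00000000e+00  0.00000000e+00  0.00000000e+00  1.00000000e+00]] 392.5213673933804
[305. 383.] 0.66 [0.55641676 0.09311639 0.036     ]
[316. 208.] 0.55 [0.51855269 0.27131379 0.036     ]
[15.7, 12.4] 0.97 (array([0.27161676, 0.34553301, 0.041     ]), np.float64(92.78929653458538), np.float64(0.037844873728467315))
clock 2.65 tcp [0.5204 0.2712 0.2311] heading 106.05 tilt [ 0.    -0.001 -1.   ] gap 0.0854094081370108
turn units 0.0737
shift units (after turn) [ 0.3453 -0.9794  0.8845]
[316.8, 199.9] 0.74 (array([0.52014028, 0.27163029, 0.041     ]), np.float64(105.66136669692699), np.float64(0.15058962703726003))
clock 2.65 tcp [0.5204 0.2712 0.2311] heading 106.05 tilt [ 0.    -0.001 -1.   ] gap 0.0854094081370108
turn units 0.0022
shift units (after turn) [ 1.900e-03 -5.000e-04  8.845e-01]
[301.4, 379.9] 0.63 (array([0.55542089, 0.09765548, 0.041     ]), np.float64(140.76920112328702), np.float64(0.11387854541774314))
clock 2.65 tcp [0.5204 0.2712 0.2311] heading 106.05 tilt [ 0.    -0.001 -1.   ] gap 0.0854094081370108
turn units -0.1929
shift units (after turn) [-0.5476 -0.4491  0.8845]
```

View pics/w1.png

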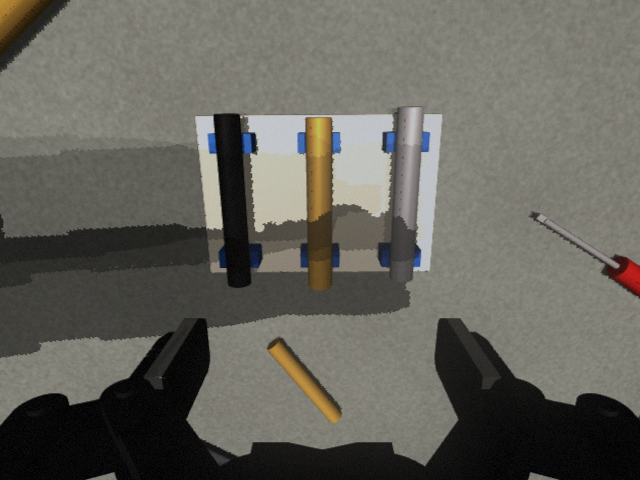

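The brass rod sits centred between the open fingers (rod middle near (319,203)) and is aligned with the tool. I'll descend and grip.

Emit:
{"name": "jog_arm", "arguments": {
  "increments": [
    [[0.002,0,0.1,0,0,0.002,70],[0,0,0.1,0,0,0,70],[0,0,0.1,0,0,0,70],[0,0,0.1,0,0,0,70],[0,0,0.1,0,0,0,70],[0,0,0.1,0,0,0,70],[0,0,0.1,0,0,0,70],[0,0,0.08,0,0,0,70],[0,0,0.04,0,0,0,70],[0,0,0.04,0,0,0,70],[0,0,0,0,0,0,70],[0,0,0,0,0,0,255],[0,0,0,0,0,0,255],[0,0,0,0,0,0,255],[0,0,0,0,0,0,255],[0,0,0,0,0,0,255],[0,0,0,0,0,0,255],[0,0,0,0,0,0,255]]
  ],
  "force": 60
}}

```text
clock: 4.45
tcp_pos: [0.5209, 0.2719, 0.0175]
orientation: [0.0, 0.604, 0.797, 0.001]
wrist_force: [-2.0, -0.4, 5.6]
finger_gap: 0.0201
grip_force: 58.4
```

Emit:
{"name": "jog_arm", "arguments": {
  "increments": [
    [[0,0,-0.02,0,0,0,255],[0,0,-0.05,0,0,0,255],[0,0,-0.1,0,0,0,255],[0,0,-0.1,0,0,0,255],[0,0,-0.1,0,0,0,255],[0,0,-0.1,0,0,0,255],[0,0,-0.1,0,0,0,255],[0,0,-0.1,0,0,0.0444,255],[0,0,-0.05,0,0,0.0444,255],[0,0,0,0,0,0.0444,255],[0,0,0,0,0,0.0444,255],[-0.12,0.04,0,0,0,0,255],[-0.12,0.04,0,0,0,0,255],[-0.12,0.04,0,0,0,0,255],[-0.12,0.04,0,0,0,0,255],[-0.12,0.04,0,0,0,0,255],[-0.12,0.04,0,0,0,0,255],[-0.12,0.04,0,0,0,0,255],[-0.12,0.04,0,0,0,0,255],[-0.09,0.04,0,0,0,0,255]]
  ]
}}

```text
clock: 6.45
tcp_pos: [0.533, -0.0072, 0.1967]
orientation: [-0.0, 0.8, 0.6, -0.0]
wrist_force: [0.1, -0.6, -3.8]
finger_gap: 0.0202
grip_force: 59.0
```

```bash
python3 - <<'E'
from h import *
P=pose('wrist'); save(P,'w2.png')
go((.5,-.13),74)
for t,z in [('v_seat',.048),('strap_knob',.092)]:
  for r in spotter.landmark_of(t,'wrist'): print(t,np.round(r['uv']),round(r['conf'],2),np.round(ray(P,r['uv'],z),4))
E
```

```text
clock 6.5 tcp [ 0.5341 -0.0105  0.1967] heading 73.53 tilt [-0.003  0.001 -1.   ] gap 0.020636951193045892
turn units -0.0026
shift units (after turn) [-0.497   0.0008  0.    ]
```

View pics/w2.png

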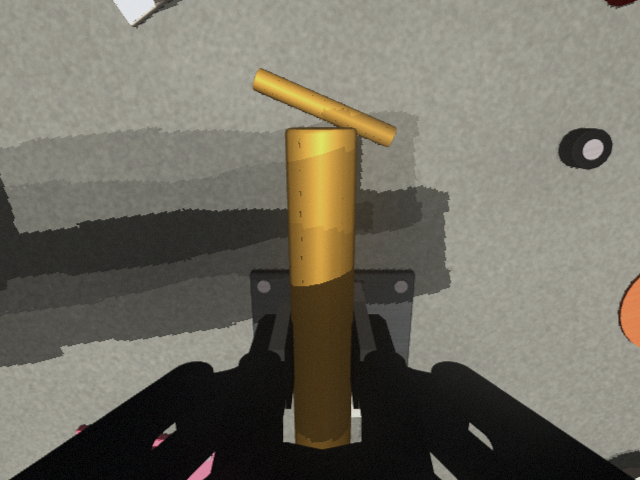

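Rod is held straight, pointing parallel to the dark base, whose far edge runs from (250,270) to (413,270). The gripper hides the saddles, so I'll look from the side.

Emit:
{"name": "jog_arm", "arguments": {
  "increments": [
    [[-0.0775,-0.06,-0.025,0,0,0,255],[-0.0775,-0.06,-0.025,0,0,0,255],[-0.0775,-0.06,-0.025,0,0,0,255],[-0.0775,-0.06,-0.025,0,0,0,255],[-0.0775,-0.06,-0.025,0,0,0,255],[-0.0775,-0.06,-0.025,0,0,0,255],[-0.0775,-0.06,-0.025,0,0,0,255],[-0.0775,-0.06,-0.025,0,0,0,255],[0,0,0,0,0,0,255],[0,0,0,0,0,0,255]]
  ]
}}

```text
clock: 7.6
tcp_pos: [0.375, -0.1202, 0.2467]
orientation: [0.0, 0.8, 0.6, 0.001]
wrist_force: [0.2, -0.3, -4.4]
finger_gap: 0.0201
grip_force: 59.5
```

```bash
python3 - <<'E'
from h import *
P=pose('wrist'); save(P,'w3.png')
go((.5,-.13),74)
for t,z in [('v_seat',.048),('strap_knob',.092),('brass_rod',.2)]:
  for r in spotter.landmark_of(t,'wrist'): print(t,np.round(r['uv']),round(r['conf'],2),np.round(ray(P,r['uv'],z),4))
E
```

```text
clock 7.65 tcp [ 0.3753 -0.1201  0.2465] heading 73.77 tilt [ 0.     0.001 -1.   ] gap 0.019888078735345552
turn units -0.0013
shift units (after turn) [0.0996 0.4903 0.    ]
v_seat [248. 355.] 0.69 [ 0.2641 -0.2403  0.048 ]
v_seat [467. 175.] 0.57 [ 0.5047 -0.1239  0.048 ]
strap_knob [515. 330.] 0.76 [ 0.5083 -0.2557  0.092 ]
brass_rod [320. 345.] 0.91 [ 0.3634 -0.1583  0.2   ]
```

View pics/w3.png

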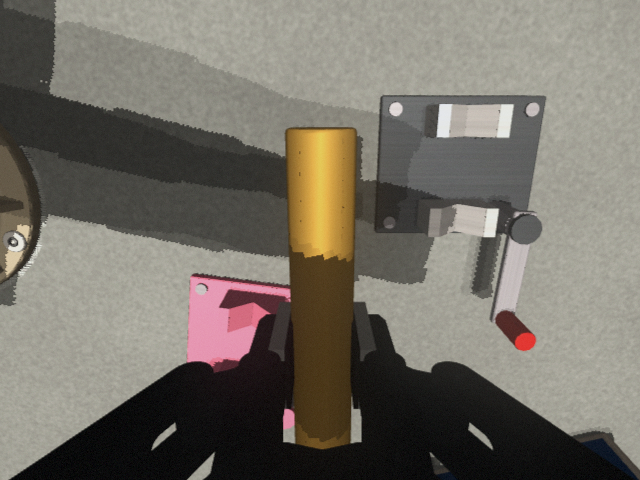

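Fixture fully visible: base corners (382,96),(545,97),(376,233); saddles at about (475,121) and (462,219); pillar (526,228), knob (525,341). Zooming for an accurate fit.

```bash
python3 - <<'E'
from h import *
im=cv2.imread('pics/w3.png')[85:250,365:555]; cv2.imwrite('pics/w3z.png',cv2.resize(im,None,fx=4,fy=3.6,interpolation=cv2.INTER_CUBIC))
P=pose('wrist')
c=[ray(P,u,.01)[:2] for u in [(382,96),(545,97),(376,233),(531,237)]]
print(np.round(c,4))
for a,b in [(0,1),(2,0),(2,3),(3,1)]:
    d=c[b]-c[a]; print(np.linalg.norm(d),np.degrees(np.arctan2(d[1],d[0])))
# project model for guess
def proj(p):
    q=P[1].T@(np.array(p)-P[2]); return q[:2]/q[2]*P[0]['fx']+[P[0]['cx'],P[0]['cy']]
def model(v,th):
    t=np.radians(th); y=np.array([np.cos(t),np.sin(t)]); x=np.array([y[1],-y[0]])
    for s in (43,-43):
        o=[]
        for dx,dy in [(-20,13),(20,13),(20,-13),(-20,-13)]: 
            o.append(np.round(proj([*(v+x*dx/1e3+y*(s+dy)/1e3),.052])))
        print(s,[list(k) for k in o])
    for s in (-75,75): print(proj([*(v+y*s/1e3-x*.065),.01]),proj([*(v+y*s/1e3+x*.065),.01]))
model(np.array([.505,-.1237]),74)
E
```

```text
[[ 0.4551 -0.0411]
 [ 0.5961 -0.0827]
 [ 0.4194 -0.1644]
 [ 0.5681 -0.2118]]
0.14707985083973024 -16.46060913442588
0.12838547130704736 73.87761993607859
0.15601265694169308 -17.674428155218152
0.13204165074444785 77.73294591906301
43 [[np.float64(452.0), np.float64(106.0)], [np.float64(502.0), np.float64(106.0)], [np.float64(497.0), np.float64(139.0)], [np.float64(449.0), np.float64(139.0)]]
-43 [[np.float64(442.0), np.float64(210.0)], [np.float64(488.0), np.float64(210.0)], [np.float64(484.0), np.float64(239.0)], [np.float64(440.0), np.float64(239.0)]]
[381.48357116 244.67616366] [510.07136626 244.37720777]
[388.91146017  84.83729109] [534.36228116  84.47819145]
```

View pics/w3z.png

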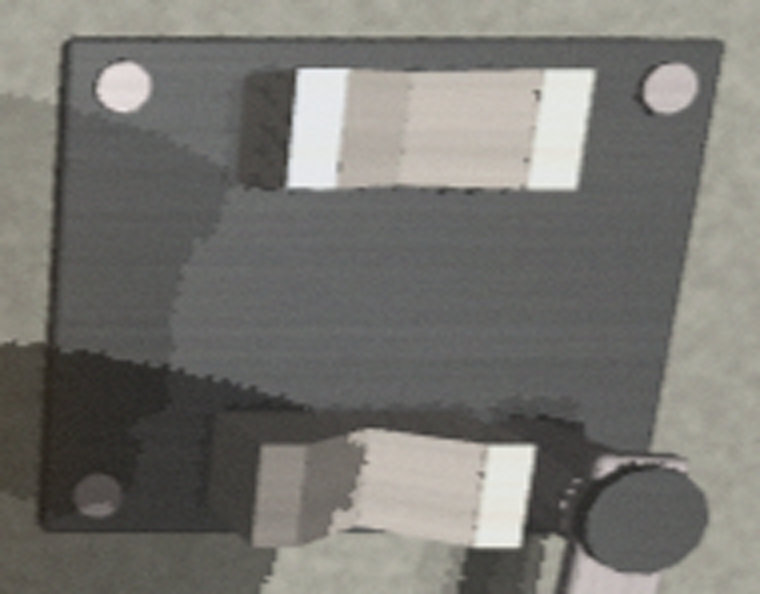

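Emit:
{"name": "jog_arm", "arguments": {
  "increments": [
    [[0.0225,0.0838,0,0,0,0,255],[0.0225,0.0838,0,0,0,0,255],[0.0225,0.0838,0,0,0,0,255],[0.0225,0.0838,0,0,0,0,255],[0.0225,0.0838,0,0,0,0,255],[0.0225,0.0838,0,0,0,0,255],[0,0,0.08,0,0,0,255],[0,0,0.08,0,0,0,255],[0,0,0.08,0,0,0,255],[0,0,0.08,0,0,0,255],[0,0,0.08,0,0,0,255],[0,0,0.08,0,0,0,255],[0,0,0.08,0,0,0,255],[0,0,0.08,0,0,0,255],[0,0,0,0,0,0,255],[0,0,0,0,0,0,255]]
  ]
}}

```text
clock: 9.45
tcp_pos: [0.505, -0.123, 0.086]
orientation: [-0.001, 0.8, 0.6, -0.0]
wrist_force: [0.4, -0.4, -3.9]
finger_gap: 0.0202
grip_force: 59.7
```

```bash
python3 - <<'E'
from h import *
P=pose('wrist'); save(P,'w4.png')
go((.5054,-.1223),73.9,.0295)
E
```

```text
clock 9.5 tcp [ 0.5058 -0.1234  0.0868] heading 73.78 tilt [ 0.  0. -1.] gap 0.020286966551561553
turn units -0.0007
shift units (after turn) [ 0.0037 -0.0026  0.2292]
```

View pics/w4.png

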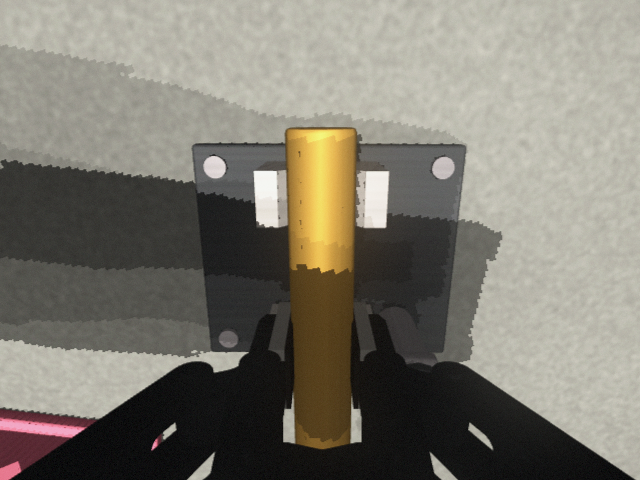

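The rod (columns 286–356) is centred over the far saddle (254–388) and parallel to it. Lowering.

Emit:
{"name": "jog_arm", "arguments": {
  "increments": [
    [[0.003,0,0.04,0,0,0,255],[0,0,0.04,0,0,0,255],[0,0,0.04,0,0,0,255],[0,0,0.04,0,0,0,255],[0,0,0.016,0,0,0,255],[0,0,0.016,0,0,0,255],[0,0,0.012,0,0,0,255],[0,0,0.01,0,0,0,255],[0,0,0,0,0,0,255],[0,0,0,0,0,0,255]]
  ]
}}

```text
clock: 10.5
tcp_pos: [0.5055, -0.1228, 0.033]
orientation: [0.0, 0.8, 0.6, 0.0]
wrist_force: [1.0, -0.0, -5.3]
finger_gap: 0.0202
grip_force: 59.9
```

Emit:
{"name": "jog_arm", "arguments": {
  "increments": [
    [[0,0,0.006,0,0,0,255],[0,0,0.006,0,0,0,255],[0,0,0,0,0,0,255],[0,0,0,0,0,0,255]]
  ]
}}

```text
clock: 10.9
tcp_pos: [0.5055, -0.1228, 0.0306]
orientation: [0.0, 0.8, 0.6, 0.0]
wrist_force: [-3.2, 0.9, 5.3]
finger_gap: 0.0207
grip_force: 60.8
```

Contact felt, with about 10 N of seating force. Releasing, then rising.

Emit:
{"name": "jog_arm", "arguments": {
  "increments": [
    [[0,0,0,0,0,0,110],[0,0,0,0,0,0,110],[0,0,0,0,0,0,110],[0,0,0,0,0,0,110],[0,0,0,0,0,0,110],[0,0,-0.06,0,0,0,110],[0,0,-0.08,0,0,0,110],[0,0,-0.1,0,0,0,110],[0,0,-0.1,0,0,0,110],[0,0,-0.1,0,0,0,110],[0,0,-0.1,0,0,0,110],[0,0,-0.1,0,0,0,110],[0,0,0,0,0,0,110]]
  ]
}}

```text
clock: 12.2
tcp_pos: [0.5074, -0.1236, 0.1934]
orientation: [0.003, 0.8, 0.6, 0.002]
wrist_force: [-0.2, 0.1, -0.3]
finger_gap: 0.0488
grip_force: 0.0
```

```bash
python3 - <<'E'
from h import *
P=pose('wrist'); save(P,'w5.png')
go((.5054,-.1223),73.9,.0295)
for t,z in [('v_seat',.048),('strap_knob',.092),('brass_rod',.048)]:
  for r in spotter.landmark_of(t,'wrist'): print(t,np.round(r['uv']),round(r['conf'],2),np.round(ray(P,r['uv'],z),4))
for r in spotter.cut_out('brass_rod','wrist'): print(r['uv'],axis(P,r['region'],.053))
P=pose('top')
for r in spotter.landmark_of('strap_knob','top'): print('top',np.round(r['uv']),round(r['conf'],2),np.round(ray(P,r['uv'],.092),4))
E
```

```text
clock 12.25 tcp [ 0.5066 -0.1232  0.1915] heading 73.75 tilt [-0.     0.004 -1.   ] gap 0.0487560224186263
turn units -0.0008
shift units (after turn) [ 0.0023 -0.0056  0.648 ]
v_seat [319. 228.] 0.69 [ 0.5063 -0.1238  0.048 ]
strap_knob [371. 406.] 0.86 [ 0.5087 -0.2565  0.092 ]
strap_knob [316. 227.] 0.39 [ 0.5086 -0.1109  0.092 ]
brass_rod [312. 227.] 0.67 [ 0.5014 -0.1218  0.048 ]
[314.0, 218.8] (array([ 0.50417676, -0.12244571,  0.053     ]), np.float64(73.18670980966915), np.float64(0.15213505531217802))
```

View pics/w5.png

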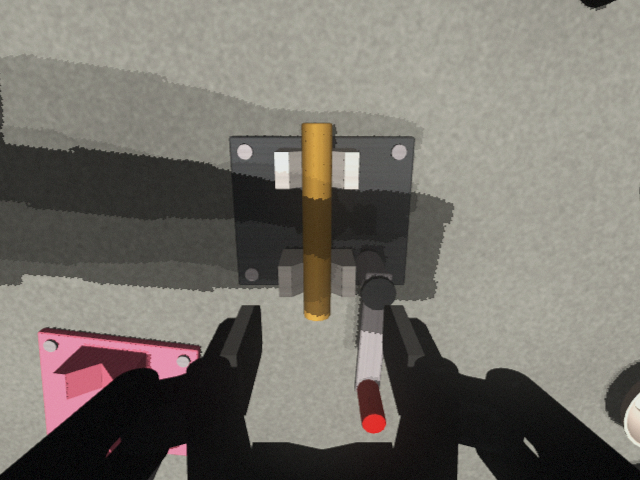

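The rod lies in both saddles (columns 302–332), and the knob is at (373,415), roughly (0.509,-0.256). I'll cage the knob loosely between the fingers.

Emit:
{"name": "jog_arm", "arguments": {
  "increments": [
    [[-0.085,0.026,0,0,0,0,110],[-0.085,0.026,0,0,0,0,110],[-0.085,0.026,0,0,0,0,110],[-0.085,0.026,0,0,0,0,110],[-0.085,0.026,0,0,0,0,110],[-0.085,0.027,0,0,0,0,110],[0,0,0.04,0,0,0,110],[0,0,0.06,0,0,0,110],[0,0,0.08,0,0,0,110],[0,0,0.08,0,0,0,110],[0,0,0.08,0,0,0,110],[0,0,0.06,0,0,0,110],[0,0,0.045,0,0,0,110],[0,0,0,0,0,0,178],[0,0,0,0,0,0,178],[0,0,0,0,0,0,178],[0,0,0,0,0,0,178]]
  ],
  "force": 20
}}

```text
clock: 14.25
tcp_pos: [0.508, -0.2565, 0.0795]
orientation: [0.001, 0.8, 0.6, 0.0]
wrist_force: [0.3, -0.4, -0.9]
finger_gap: 0.0257
grip_force: 0.0
```

```bash
python3 - <<'E'
from h import *
P=pose('wrist'); save(P,'w6.png'); go((.5086,-.2565),73.9,.08)
E
```

```text
clock 14.3 tcp [ 0.5079 -0.2565  0.0794] heading 73.75 tilt [-0.     0.002 -1.   ] gap 0.025701179318901042
turn units -0.0009
shift units (after turn) [ 0.0008  0.0028 -0.0025]
```

View pics/w6.png

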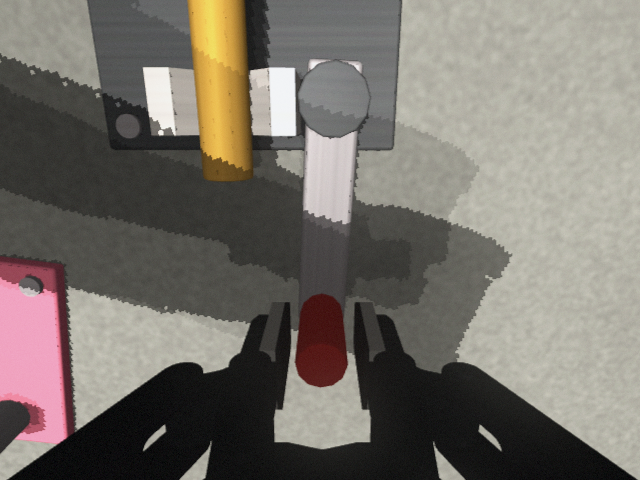

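The knob at (322,340) stands between the pads, with no contact force. Swinging along the arc.

Emit:
{"name": "jog_arm", "arguments": {
  "increments": [
    [[0.0031,-0.0295,0,0,0,0.0278,178],[0.0031,-0.0295,0,0,0,0.0278,178],[0.0031,-0.0295,0,0,0,0.0278,178],[0.0031,-0.0295,0,0,0,0.0278,178],[0.0031,-0.0295,0,0,0,0.0278,178],[0.0031,-0.0295,0,0,0,0.0278,178],[0.0031,-0.0295,0,0,0,0.0278,178],[0.0031,-0.0295,0,0,0,0.0278,178],[0,0,0,0,0,0,178],[0,0,0,0,0,0,178]]
  ]
}}

```text
clock: 15.3
tcp_pos: [0.463, -0.2192, 0.079]
orientation: [0.0, 0.957, 0.291, 0.0]
wrist_force: [0.1, -0.9, 0.3]
finger_gap: 0.0259
grip_force: 0.0
```

```bash
python3 - <<'E'
from h import *
t=np.radians(73.9); y=np.array([np.cos(t),np.sin(t)]); x=np.array([y[1],-y[0]])
v=np.array([.5054,-.1223]); p=v+.045*x-.043*y
for s in (46.5,0): s=np.radians(s); print(p+.085*(-np.cos(s)*x-np.sin(s)*y))
s=np.radians(46.5); go(p+.085*(-np.cos(s)*x-np.sin(s)*y),33.75,.0795)
print(env.get_state()['joint_pos'])
E
```

```text
[ 0.46339687 -0.21910553]
[ 0.4550443  -0.15252092]
clock 15.3 tcp [ 0.463  -0.2192  0.079 ] heading 33.84 tilt [ 0.001  0.001 -1.   ] gap 0.02587913605795219
turn units 0.0005
shift units (after turn) [ 0.0014  0.0006 -0.0019]
[-5.99038958e-01  2.92639660e-01 -3.75184819e-01  9.01946371e-01
  1.88804003e-04  1.95194729e+00]
```

Emit:
{"name": "jog_arm", "arguments": {
  "increments": [
    [[0.0031,-0.0295,0,0,0,0.0278,178],[0.0031,-0.0295,0,0,0,0.0278,178],[0.0031,-0.0295,0,0,0,0.0278,178],[0.0031,-0.0295,0,0,0,0.0278,178],[0.0031,-0.0295,0,0,0,0.0278,178],[0.0031,-0.0295,0,0,0,0.0278,178],[0.0031,-0.0295,0,0,0,0.0278,178],[0.0031,-0.0295,0,0,0,0.0278,178],[0.003,-0.02,0,0,0,0,178],[0.003,-0.02,0,0,0,0,178],[0,0,0,0,0,0,178],[0,0,0,0,0,0,178]]
  ]
}}

```text
clock: 16.5
tcp_pos: [0.4552, -0.1519, 0.0785]
orientation: [-0.0, 0.999, -0.054, 0.0]
wrist_force: [-0.0, -0.4, 1.0]
finger_gap: 0.0256
grip_force: 0.0
```

```bash
python3 - <<'E'
from h import *
go((.4550,-.1525),-6.2,.0795)
P=pose('wrist')
save(P,'w7.png')
E
```

```text
clock 16.5 tcp [ 0.4552 -0.1519  0.0785] heading -6.23 tilt [ 0. -0. -1.] gap 0.025600308091810527
turn units -0.0002
shift units (after turn) [-0.0007  0.0024 -0.0038]
```

View pics/w7.png

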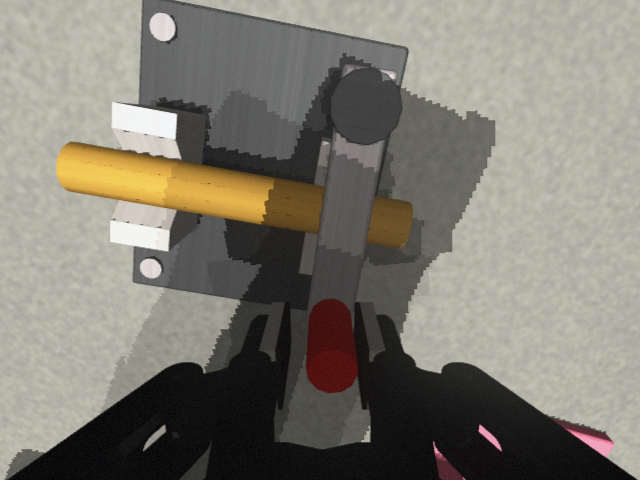

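The strap now crosses the rod nearly square, with the knob at (332,345) against the trailing pad. A last small push, then I'll back off and lift away.

Emit:
{"name": "jog_arm", "arguments": {
  "increments": [
    [[0,-0.006,0,0,0,0,178],[0,-0.006,0,0,0,0,178],[0,0,0,0,0,0,178],[0,0.014,0,0,0,0,178],[0,0,0,0,0,0,130],[0,0,0,0,0,0,130],[0,0,0,0,0,0,130],[0,0,-0.04,0,0,0,130],[0,0,-0.06,0,0,0,130],[0,0,-0.1,0,0,0,130],[0,0,-0.1,0,0,0,130],[0,0,-0.1,0,0,0,130],[0,0,-0.1,0,0,0,130],[0,0,0,0,0,0,130],[0,0,0,0,0,0,130]]
  ]
}}

```text
clock: 18.05
tcp_pos: [0.4553, -0.1526, 0.2044]
orientation: [0.0, 0.998, -0.055, 0.001]
wrist_force: [-0.5, 0.5, 0.0]
finger_gap: 0.0418
grip_force: 0.0
```

```bash
python3 - <<'E'
from h import *
t=np.radians(73.9); y=np.array([np.cos(t),np.sin(t)]); x=np.array([y[1],-y[0]]); v=np.array([.5054,-.1223])
for n in ['wrist','top','scene']:
    P=pose(n)
    for k,z in [('strap_knob',.092),('brass_rod',.048)]:
        for r in spotter.landmark_of(k,n):
            d=ray(P,r['uv'],z)[:2]-v; q=np.array([d@x,d@y])
            if np.linalg.norm(q)<.15:
                print(n,k,round(r['conf'],2),np.round(q*1e3,1), 'strap',np.round(np.arctan2(-(q[1]+.043),-(q[0]-.045)),3) if k=='strap_knob' else '')
print(env.get_state()['wrist_force'])
E
```

```text
wrist strap_knob 0.65 [-40.9 -44.4] strap 0.016
wrist brass_rod 0.74 [0.6 1.6] strap 
top strap_knob 0.78 [-34.2 -47.9] strap 0.062
scene strap_knob 0.78 [-42.4 -45.7] strap 0.031
scene brass_rod 0.63 [-1.7  3.2] strap 
[-0.00257947 -0.24519787  0.06036933]
```

Strap is shut (about 0.02–0.06 rad), the rod is within a few mm of its seat, and the gripper is clear.

```bash
python3 -c "
from h import *
print(ticket.hand_in())"
```

```text
the job is handed in; nothing more can be done
None
```

The job is handed in at about 18 s: the brass rod is seated in both V saddles within about 4 mm of centre, the strap is shut across it (about 0.02–0.06 rad by camera), and the gripper is clear; no verdict was returned.

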